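# Lay out a labelling place round the note pad and the beetle dish

### The job

Set out the desk for relabelling the beetles: lay the banded stack of label cards flat on the middle of the yellow note pad, squared to the pad's edges, and the loupe flat on the middle of the cards, lengthwise along them. All upright on the desk, stand the black-capped vial midway between the pad and the beetle dish, the red-capped vial straight to the left of the dish (as the robot sees it) and the blue-capped vial straight to its right, each of these two about 2 cm clear of the dish. Leave the white-capped vial and the dropper bottle where they are.

Things in the scene. Friction and masses are not known exactly. Their poses are not given: they have to be found in the camera images.
- label_cards: stack of pale data label cards held by a rubber band, one solid flat block 38 mm (x) by 55 mm (y) and 9 mm high, loose, lying flat; origin at the centre of its underside, y along its length, z up.
- loupe: folding pocket loupe, lens swung out: light grey flat body with a black round lens at one end; 26 mm (x) by 67 mm (y), up to 14 mm high, loose, lying flat. Origin at the middle of its length, level with its underside; y along its length, towards the lens; z up. The body to grip runs from y = -34 to +7 mm, 24 mm wide, 14 mm high, flat underneath; the lens (to y = +34 mm) hangs 3 mm clear of the surface. It balances near y = -4 mm.
- vial_black: small specimen vial with a black cap that seems to float over a white label (the glass is clear), 58 mm tall with cap, loose, upright. Origin at the centre of its underside, z up through the cap. Looks round, 21 mm across, but feels to the fingers like a square post 22 mm wide, full height, sides along its own x and y axes, at the start within 0.2 rad of the world's.
- vial_blue: small specimen vial with a blue cap that seems to float over a white label (the glass is clear), 64 mm tall with cap, loose, upright. Origin at the centre of its underside, z up through the cap. Looks round, 21 mm across, but feels to the fingers like a square post 22 mm wide, full height, sides along its own x and y axes, at the start within 0.2 rad of the world's.
- vial_red: small specimen vial with a red cap that seems to float over a white label (the glass is clear), 70 mm tall with cap, loose, upright. Origin at the centre of its underside, z up through the cap. Looks round, 21 mm across, but feels to the fingers like a square post 22 mm wide, full height, sides along its own x and y axes, at the start within 0.2 rad of the world's.
- vial_white: small specimen vial with a white cap that seems to float over a white label (the glass is clear), 58 mm tall with cap, loose, upright, a bystander. Origin at the centre of its underside, z up through the cap. Looks round, 21 mm across, but feels to the fingers like a square post 22 mm wide, full height, sides along its own x and y axes, at the start within 0.2 rad of the world's.
- note_pad: yellow square note pad lying on the desk, 75 x 75 mm, 16 mm thick, does not move; origin at the centre of its underside, x and y along its edges, z up. It lies about 180 mm in front of the dish (nearer the robot) or behind it.
- dish: shallow round dish with a pale disc and three brown and black beetles in it, 84 mm across (count 90 mm and 16 mm high for clearance), does not move; origin at the centre of its underside; its x axis points straight ahead of the robot and its y axis to the robot's left, as the world's do.
- dropper_bottle: amber dropper bottle with a black rubber top, 33 mm across, 100 mm tall, loose, a bystander at the back left; origin at the centre of its underside. (Also: a big round magnifier lamp hangs some 0.3 m above the desk at the far right, about x = 0.65, y = -0.5: keep the arm and wrist clear of it).
There are look-alikes about, which are no part of the job. Leave any brown look-alike of the vial_black alone.

How it is judged (in metres and radians):
At the end, for the whole second after the job is handed in: Cards flat on pad (14 mm, 0.22 rad square either way); loupe flat on cards (15 mm, 0.3 rad). Vials upright on desk: black within 108 mm of pad and dish centres and 25 mm of dish in y; blue right, red left of dish, 59-93 mm between centres in y, 15 mm in x. All at rest (horizontal distance between label_cards and note_pad below 0.014 m and height (world z) of label_cards between 0.012 and 0.02 m and angle between label_cards's own z axis and vertical below 0.12 rad and (angle between the x axis of label_cards and the x axis of note_pad, either way round below 0.22 rad or angle between the x axis of label_cards and the y axis of note_pad, either way round below 0.22 rad) and horizontal distance between loupe and label_cards below 0.015 m and z of loupe in the frame of label_cards between 0.005 and 0.014 m and angle between loupe's own z axis and vertical below 0.15 rad and angle between the y axis of loupe and the y axis of label_cards, either way round below 0.3 rad and horizontal distance between vial_black and note_pad below 0.108 m and horizontal distance between vial_black and dish below 0.108 m and y of vial_black in the frame of dish between -0.025 and 0.025 m and y of vial_blue in the frame of dish between -0.093 and -0.059 m and x of vial_blue in the frame of dish between -0.015 and 0.015 m and y of vial_red in the frame of dish between 0.059 and 0.093 m and x of vial_red in the frame of dish between -0.015 and 0.015 m and angle between each of vial_black, vial_blue, vial_red's own z axis and vertical below 0.1 rad and height (world z) of each of vial_black, vial_blue, vial_red below 0.006 m and linear speed of each of label_cards, loupe, vial_black, vial_blue, vial_red below 0.03 m/s); the robot touches nothing.
It fails at once if the white-capped vial is moved by more than 15 mm (distance of vial_white from where it was at the start of the episode above 0.015 m).
It fails at once if the dropper bottle is moved by more than 15 mm (distance of dropper_bottle from where it was at the start of the episode above 0.015 m).
It also fails if it takes over 115 s, if anything falls off the work surface, if the arm or the gripper's body presses on something with over 40 N, if the wrist force passes 120 N, or if a joint passes its speed limit or range.

### The arm

A 7-joint arm with a two-finger parallel gripper is mounted at the origin on a cart in front of the work surface, level with it; the furniture and walls round the work are solid. World frame = base frame: x ahead of the robot, y to its left, z up, the work surface at z = 0. Lengths are in m, angles in degrees, forces in N, time in s.
With the tool pointing down it reaches from about 0.425 to 0.875 m from the base axis. Payload 8.4 kg.
Tool frame: the origin (TCP) lies midway between the tips of the shut fingers; the grasp point (between the pads) lies 19 mm behind it; z points along the fingers, y is the line along which they close (so a half turn about z gives the same grasp; the last joint's range is limited). The gripper opens to 85 mm and grips with 20 to 120 N. Pads are 22 mm wide; open, the fingers measure 114 mm over their backs; the gripper's body (76 mm by 85 mm) begins 54 mm behind the grasp point. The pads swing forward as they close: fully open they stand 13 mm farther back than shut.
Start: joints at [68.342, 19.091, 2.286, 83.961, -0.768, 76.965, -3.352], TCP at [0.179, -0.625, 0.231] pointing down, gripper open.
Joint ranges: [-147.57, 147.57], [-21.85, 119.76], [-74.77, 79.35], [14.55, 137.4], [-85.83, 265.84], [4.83, 119.75], [-152.11, 152.11]. Speed limits (degrees/s): [127.2, 127.2, 159.86, 159.86, 180, 180, 180].

### API

Orientations are given as [roll, pitch, yaw] about the fixed x, y, z axes, in that order (R = Rz(yaw) Ry(pitch) Rx(roll)).
In Python, from bench import get_obs, camera, sign_off gives the robot as it stands.
- The arm moves only by the shell command python3 -m inch 'ROWS' [OPENING] [FORCE]. ROWS is JSON, one flat list of numbers, 6 for each row, row after row: the shift along the tool's x, y, z in cm, then the turn, a rotation vector about the tool's x, y, z in degrees. In form: [x, y, z, rx, ry, rz, x, y, z, rx, ry, rz, ...]. A call has exactly 10 rows; each row is the pose to reach, as a shift and turn from the pose commanded when the call began, along the tool's axes at that moment; what a row does not reach only later rows make up. A row lasts 1/8 s, in which the tool goes at most 62.5 mm and 10.7 degrees, less where a joint would pass 70% of its speed; a pose out of reach is approached as far as the arm can. A call with a gripper value outside its range is refused whole. OPENING is the opening, from 0 (shut) to 1 (fully open), set as the call begins (- or left out, the last holds). The fingers move at their own pace and stop on an object; FORCE is the grip in N (left out, the last holds). Time passes only in rows, so rows that repeat a pose let the fingers close, or fill a call up. It gives the time, the measured TCP pose, the force, the opening and the grip force at its end, in the units of the state.
- get_obs(): the state, without advancing time (a new reading comes with each control period).
- camera(name): name is "scene" or "top" or "wrist"; returns a dict with "img" (420x560x3 uint8, red, green, blue), "K" (3x3 intrinsics, pixels), "pose" (4x4, takes a point from camera to world coordinates); the wrist camera has in their place "hand_eye" (4x4, takes a point from camera to tool coordinates, whose origin is the TCP and whose axes are the flange's). Camera axes: x right, y up, looking along -z (the intrinsics and any distortion apply to the point x, -y, -z); pixel columns grow to the right and rows downward; lengths in m; the calibration is good to about 2 mm. A picture is of the moment at which its call begins: read the wrist's pose just before it. There is no depth.
- sign_off(): hands the job in; it is judged then, once.
The state is a dict: "clock": time; "joints": joint angles; "qd": joint speeds; "tau": joint torques, N m; "ee_pos": TCP position; "ee_rot": TCP orientation; "ft_force": force on the tool from outside, world axes, zero at the start; "torque": the same for the moment, N m; "opening": finger opening in m; "finger_force": force on a finger pad.
Only numpy, scipy, OpenCV 4.12 (cv2) and the standard library are available. Lean on these libraries where they do the work, as an engineer would, in place of code of your own. Each camera call takes 0.05 s, during which the arm holds its last target. There are 200 camera calls.

## Working session

There is one attempt and no reset: what is moved stays moved. The work goes in short steps, Python scripts to look and compute and a shell command to move; the robot and the scene stay as the last step left them, time stands still between calls to the robot, and variables do not carry over. Pictures are saved under pics/ and viewed, at most 14 in all, crops included, and the job is handed in when it is done.

```bash
ls; mkdir -p pics; cat > h.py <<'E'
import numpy as np,cv2
from bench import get_obs,camera
def save(n,f,crop=None,s=1):
    c=camera(n);im=c["img"][:,:,::-1]
    if crop: x0,y0,x1,y1=crop; im=im[y0:y1,x0:x1]
    cv2.imwrite(f,cv2.resize(im,None,fx=s,fy=s,interpolation=cv2.INTER_CUBIC)); return c
E
python3 - <<'E'
from h import *
import pickle
d={}
for n in("scene","top"):
    c=save(n,f"pics/{n}0.png"); d[n]=c; print(n,{k:(np.round(v,3).tolist() if k!="img" else 0) for k,v in c.items()})
pickle.dump(d,open("cams.pkl","wb"))
o=get_obs();print({k:np.round(v,3).tolist() for k,v in o.items()})
E
```

```text
pics
scene {'img': 0, 'K': [[444.892, 0.0, 281.7], [0.0, 444.892, 201.636], [0.0, 0.0, 1.0]], 'pose': [[-0.852, 0.407, -0.328, 0.228], [-0.523, -0.656, 0.544, 0.657], [0.006, 0.635, 0.772, 0.861], [0.0, 0.0, 0.0, 1.0]]}
top {'img': 0, 'K': [[529.621, 0.0, 284.43], [0.0, 529.621, 212.736], [0.0, 0.0, 1.0]], 'pose': [[0.01, 0.995, -0.095, 0.476], [-1.0, 0.012, 0.022, 0.082], [0.023, 0.094, 0.995, 1.356], [0.0, 0.0, 0.0, 1.0]]}
{'clock': 0.1, 'joints': [68.342, 19.128, 2.284, 84.009, -0.769, 76.965, -3.351], 'qd': [-0.069, -0.143, -0.033, -0.044, -0.015, 0.106, 0.015], 'tau': [0.005, -66.002, 1.371, -40.648, 0.017, 0.009, 0.0], 'ee_pos': [0.179, -0.624, 0.23], 'ee_rot': [-179.913, 0.004, 15.974], 'ft_force': [0.464, -0.039, 0.884], 'torque': [-0.015, 0.08, -0.008], 'finger_force': 0.0, 'opening': 0.085}
```

View pics/top0.png

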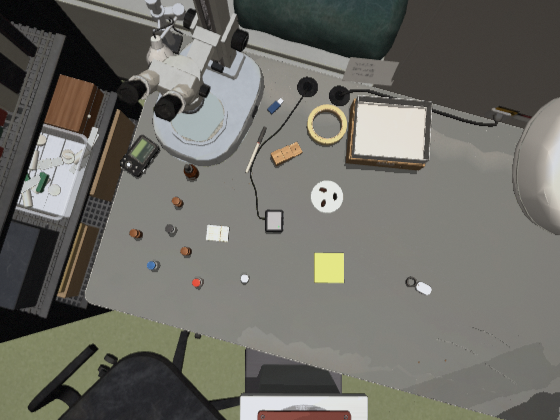

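View pics/scene0.png

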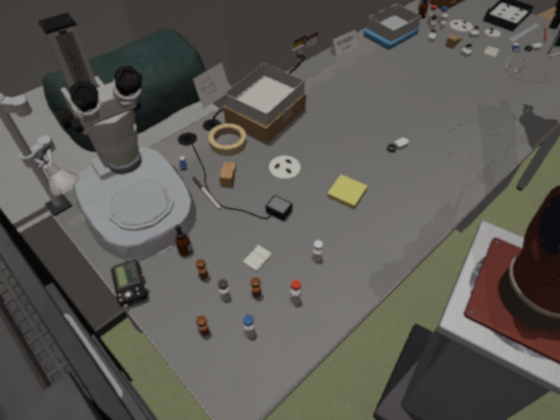

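Top view: the dish is at (327,197), the pad at (329,268), the loupe at (418,286) and the cards at (217,233). The vials are blue (153,266), red (197,283), white (245,279) and dark (171,229). Three brown look-alikes are at (135,234), (177,202) and (186,252), and the dropper is at (191,171). In the scene view the black candidate is (224,290), and the browns are (202,268), (256,287) and (202,325). I'll enlarge to confirm.

```bash
python3 - <<'E'
import pickle,cv2,numpy as np
d=pickle.load(open("cams.pkl","rb"))
t=d["top"]["img"][190:300,120:260,::-1];s=d["scene"]["img"][215:345,185:335,::-1]
a=cv2.resize(t,(400*140//110,400),interpolation=3)
a=cv2.resize(t,(390,306),interpolation=3);b=cv2.resize(s,(400,347),interpolation=3)
o=np.zeros((347,790,3),np.uint8);o[:306,:390]=a;o[:,390:]=b
cv2.imwrite("pics/crop1.png",o)
E
```

```text
(no output)
```

View pics/crop1.png

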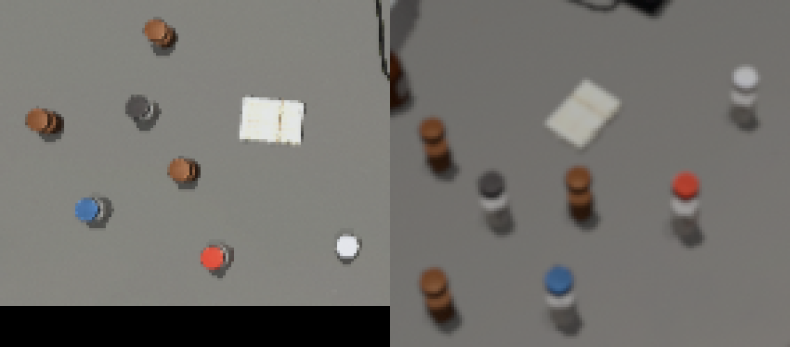

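The crop confirms it. The dark-grey cap over a white label, at top (169,228) and scene (223,283), is vial_black. The three solid-brown bottles at top (176,201), (134,233) and (185,251) are the look-alikes.

```bash
cat >> h.py <<'E'
def ray(c,u,v,pose=None):
    P=c["pose"] if pose is None else pose
    K=c["K"]; d=np.array([(u-K[0,2])/K[0,0],-(v-K[1,2])/K[1,1],-1]); return P[:3,3],P[:3,:3]@d
def tri(rs):
    A=0;b=0
    for o,d in rs:
        d=d/np.linalg.norm(d);M=np.eye(3)-np.outer(d,d);A=A+M;b=b+M@o
    p=np.linalg.solve(A,b); e=max(np.linalg.norm(np.cross(p-o,d/np.linalg.norm(d))) for o,d in rs); return p,e
def plane(r,z): o,d=r; return o+d*(z-o[2])/d[2]
E
python3 - <<'E'
from h import *
import pickle
d=pickle.load(open("cams.pkl","rb"));T,S=d["top"],d["scene"]
for k in d: print(k,d[k].keys())
P=dict(black=(169.2,228.4,222.9,283.2),blue=(151.2,265,248.4,318.9),red=(196.5,282.2,296,284),white=(244.5,278,318.1,242.7),pad=(329,268,348,190),dish=(327,197,285,167),cards=(217,233,257.5,258),lens=(410,282,392,148),loupebody=(424,289,402,144),dropper=(193,171,182,243))
for k,p in P.items():
    x,e=tri([ray(T,*p[:2]),ray(S,*p[2:])]); print(k,x.round(3),round(e,4))
c=np.array([(243,97),(304,98),(301,144),(239,140)])/2.786+[120,190]
q=np.array([plane(ray(T,*x),.009) for x in c]);print(q.round(3),q.mean(0).round(4))
# pad: yellow seg
hsv=cv2.cvtColor(T["img"],cv2.COLOR_RGB2HSV)
m=cv2.inRange(hsv,(24,100,120),(36,255,255));m[:240]=0;m[300:]=0;m[:,:300]=0;m[:,360:]=0
r=cv2.minAreaRect(cv2.findNonZero(m));print(r)
b=cv2.boxPoints(r);q=np.array([plane(ray(T,*x),.016) for x in b]);print(q.round(3),q.mean(0).round(4))
m=(T["img"][170:225,305:350].min(2)>170).astype(np.uint8);ys,xs=np.nonzero(m);print("dish",xs.mean()+305,ys.mean()+170,xs.min()+305,xs.max()+305,ys.min()+170,ys.max()+170)
E
```

```text
scene dict_keys(['img', 'K', 'pose'])
top dict_keys(['img', 'K', 'pose'])
black [0.559 0.335 0.053] 0.0012
blue [0.469 0.375 0.06 ] 0.0011
red [0.429 0.264 0.063] 0.0009
white [0.44  0.149 0.058] 0.0013
pad [ 0.466 -0.062  0.01 ] 0.0009
dish [ 0.649 -0.058 -0.003] 0.0014
cards [0.551 0.223 0.004] 0.0008
lens [ 0.432 -0.27   0.005] 0.0006
loupebody [ 0.415 -0.307 -0.001] 0.0014
dropper [0.71  0.287 0.021] 0.0036
[[0.571 0.247 0.009]
 [0.571 0.192 0.009]
 [0.529 0.194 0.009]
 [0.532 0.25  0.009]] [0.5506 0.2208 0.009 ]
((328.5, 267.5), (29.0, 29.0), 90.0)
[[ 0.502 -0.024  0.016]
 [ 0.503 -0.098  0.016]
 [ 0.43  -0.098  0.016]
 [ 0.429 -0.024  0.016]] [ 0.4662 -0.0609  0.016 ]
dish 326.5919778699862 196.2959889349931 311 342 181 212
```

```bash
cat > to.py <<'E'
import sys
from h import *
o=get_obs(); x,y,z,yaw=map(float,sys.argv[1:5])
from scipy.spatial.transform import Rotation as R
A=R.from_euler("xyz",o["ee_rot"],degrees=True); B=R.from_euler("xyz",[180,0,yaw],degrees=True)
print("ee",np.round(o["ee_pos"],4).tolist(),np.round(o["ee_rot"],1).tolist(),"F",np.round(o["ft_force"],1).tolist(),"open",o["opening"],"t",o["clock"],"j7",round(o["joints"][6]))
print("shift cm",(A.inv().apply(np.array([x,y,z])-o["ee_pos"])*100).round(2).tolist(),"turn",(A.inv()*B).as_rotvec(degrees=True).round(1).tolist())
E
python3 to.py .42 -.287 .23 65
python3 -c "
from h import *
c=camera('wrist');print(c['hand_eye'].round(3),c['K'].round(1))"
```

```text
ee [0.1788, -0.6245, 0.2305] [-179.9, 0.0, 16.0] F [0.5, -0.0, 0.9] open 0.08547449894352989 t 0.1 j7 -3
shift cm [32.48, -25.81, 0.08] turn [-0.1, -0.0, -49.0]
[[ 0.     0.958  0.287  0.073]
 [ 1.     0.    -0.001  0.001]
 [-0.001  0.287 -0.958 -0.142]
 [ 0.     0.     0.     1.   ]] [[328.3   0.  276.7]
 [  0.  328.3 209.6]
 [  0.    0.    1. ]]
```

```bash
python3 -m inch '[4,-3,0,0,0,-7, 8,-6,0,0,0,-14, 13,-10,0,0,0,-21, 18,-14,0,0,0,-28, 22,-17.5,0,0,0,-35, 26,-20.5,0,0,0,-42, 29,-23,0,0,0,-49, 31,-25,0,0,0,-49, 32.5,-25.8,0,0,0,-49, 32.5,-25.8,0,0,0,-49]' 0.6
cat >> h.py <<'E'
from scipy.spatial.transform import Rotation as R
def wrist(f,crop=None,s=1):
    o=get_obs(); c=save("wrist",f,crop,s); M=np.eye(4);M[:3,:3]=R.from_euler("xyz",o["ee_rot"],degrees=True).as_matrix();M[:3,3]=o["ee_pos"]
    c["pose"]=M@c["hand_eye"]; import pickle; pickle.dump(c,open(f.replace(".png",".pkl"),"wb")); return c
E
python3 -c "
from h import *
wrist('pics/w1.png')"
python3 to.py .555 .223 .23 90
```

```text
clock: 1.4
ee_pos: [0.4209, -0.2871, 0.2312]
ee_rot: [-180.0, -0.0, 65.1]
ft_force: [0.4, -0.4, 0.2]
opening: 0.0516
finger_force: 0.0
ee [0.4201, -0.2881, 0.2311] [-180.0, 0.0, 65.0] F [0.1, -0.4, -0.2] open 0.051492464824571996 t 1.45 j7 3
shift cm [52.01, -9.41, 0.11] turn [-0.0, 0.0, -25.0]
```

View pics/w1.png

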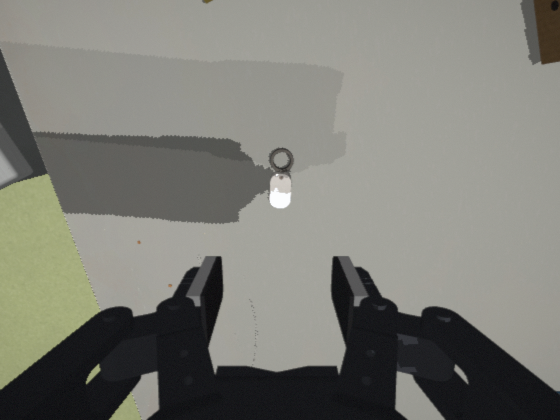

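Wrist view: the loupe's lens ring is at (281,160), its far end about (281,148), and the body runs down to (280,209).

```bash
python3 - <<'E'
from h import *
import pickle
c=pickle.load(open("pics/w1.pkl","rb"))
a=plane(ray(c,281,147.5),.007);b=plane(ray(c,280,209),.007)
print(a,b,(a+b)/2,np.linalg.norm(a-b),np.degrees(np.arctan2(*(a-b)[[1,0]])))
t=pickle.load(open("cams.pkl","rb"))["top"]
print(tri([ray(c,281,160),ray(t,410.3,281.8)]),tri([ray(c,280,191),ray(t,424,289)]))
E
```

```text
[ 0.43990617 -0.25852639  0.007     ] [ 0.40922174 -0.32236599  0.007     ] [ 0.42456396 -0.29044619  0.007     ] 0.07083098511003234 64.32878568071695
(array([ 0.43265096, -0.27227068, -0.00103989]), np.float64(0.0011165468857707271)) (array([ 0.4154566 , -0.3063129 , -0.00234276]), np.float64(0.0023645182736496836))
```

```bash
python3 -m inch '[3,-1,0,0,0,-3, 7,-1.5,0,0,0,-7, 13,-2.5,0,0,0,-11, 19,-3.5,0,0,0,-15, 25,-4.5,0,0,0,-20, 31,-6,0,0,0,-25, 37,-7,0,0,0,-25, 43,-8,0,0,0,-25, 48,-9,0,0,0,-25, 52,-9.4,0,0,0,-25]' 
python3 -m inch '[52,-9.4,0,0,0,-25,0,0,0,0,0,0,0,0,0,0,0,0,0,0,0,0,0,0,0,0,0,0,0,0,0,0,0,0,0,0,0,0,0,0,0,0,0,0,0,0,0,0,0,0,0,0,0,0,0,0,0,0,0,0]' 2>&1 | head -0
python3 -c "
from h import *
wrist('pics/w2.png')"
python3 to.py .555 .223 .23 90
```

```text
clock: 2.7
ee_pos: [0.555, 0.2254, 0.2313]
ee_rot: [-180.0, -0.0, 90.0]
ft_force: [0.9, -0.9, -0.2]
opening: 0.0513
finger_force: 0.0
ee [0.5552, 0.2235, 0.2314] [180.0, -0.0, 90.0] F [0.1, 0.2, 0.3] open 0.051224708566924744 t 4.0 j7 -36
shift cm [-0.05, -0.02, 0.14] turn [0.0, -0.0, -0.0]
```

View pics/w2.png

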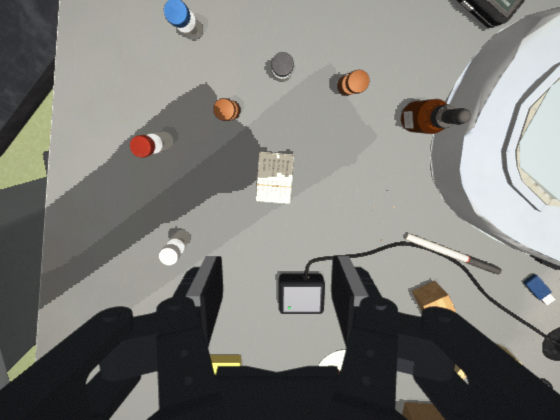

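Wrist view: the cards' corners are (259,151), (295,154), (291,204) and (256,202). The caps are blue (177,13), black (283,66), red (142,145) and white (169,255), and the browns are (227,108) and (355,82).

```bash
python3 - <<'E'
from h import *
import pickle
c=pickle.load(open("pics/w2.pkl","rb"));t=pickle.load(open("cams.pkl","rb"))["top"]
q=np.array([plane(ray(c,*p),.009) for p in [(259,151),(295,154),(291,204),(256,202)]]);print(q.round(4),q.mean(0))
l=(q[0]+q[1]-q[2]-q[3])/2;print(np.linalg.norm(l),np.degrees(np.arctan2(l[1],l[0])))
print("z",tri([ray(c,275.5,178),ray(t,217.5,233)]))
for n,w,p,h in [("black",(283,66),(169.2,228.4),.058),("blue",(177,13),(151.2,265),.064),("red",(142,145),(196.5,282.2),.07)]:
    print(n,tri([ray(c,*w),ray(t,*p)]),plane(ray(c,*w),h).round(4),plane(ray(t,*p),h).round(4))
E
python3 to.py .5508 .2215 .05 86
```

```text
[[0.5358 0.2537 0.009 ]
 [0.5755 0.2504 0.009 ]
 [0.5717 0.193  0.009 ]
 [0.5314 0.1954 0.009 ]] [0.55358706 0.22312064 0.009     ]
0.057943709744574044 85.9908251698975
z (array([ 0.55245282,  0.2217459 , -0.0011451 ]), np.float64(0.0014363842223611327))
black (array([0.56016506, 0.33740682, 0.03626817]), np.float64(0.0012513351807146014)) [0.5608 0.3341 0.058 ] [0.5577 0.3338 0.058 ]
blue (array([0.46835277, 0.37702414, 0.05034976]), np.float64(0.0006706407702217569)) [0.472  0.3743 0.064 ] [0.4684 0.3733 0.064 ]
red (array([0.42760507, 0.2645927 , 0.05744064]), np.float64(0.0005202797684402451)) [0.4324 0.2663 0.07  ] [0.4284 0.2624 0.07  ]
ee [0.5552, 0.2235, 0.2314] [180.0, -0.0, 90.0] F [0.1, 0.2, 0.3] open 0.051224708566924744 t 4.0 j7 -36
shift cm [-0.2, -0.44, 18.14] turn [0.0, -0.0, 4.0]
```

```bash
python3 -m inch '[-0.1,-0.1,4,0,0,2, -0.2,-0.3,9,0,0,4, -0.2,-0.3,14,0,0,4, -0.2,-0.3,18,0,0,4, -0.2,-0.3,20,0,0,4, -0.2,-0.3,21.2,0,0,4, -0.2,-0.3,22,0,0,4, -0.2,-0.3,22.5,0,0,4, -0.2,-0.3,22.8,0,0,4, -0.2,-0.3,22.9,0,0,4]' 0.65
python3 -m inch '[0,0,0,0,0,0, 0,0,0,0,0,0, 0,0,0,0,0,0, 0,0,0,0,0,0, 0,0,0,0,0,0, 0,0,-0.3,0,0,0, 0,0,-1,0,0,0, 0,0,-2,0,0,0, 0,0,-4,0,0,0, 0,0,-6,0,0,0]' 0 40
python3 to.py .465 -.061 .1 90
```

```text
clock: 5.25
ee_pos: [0.5524, 0.2216, 0.0026]
ee_rot: [180.0, -0.0, 86.0]
ft_force: [-1.2, -0.0, 0.8]
opening: 0.0555
finger_force: 0.0
clock: 6.5
ee_pos: [0.5523, 0.2218, 0.0642]
ee_rot: [180.0, -0.0, 86.0]
ft_force: [0.9, 0.4, -0.6]
opening: 0.0365
finger_force: 40.0
ee [0.5523, 0.2218, 0.0642] [180.0, -0.0, 86.0] F [0.9, 0.4, -0.6] open 0.03653577171087213 t 6.5 j7 -45
shift cm [-28.82, -6.73, -3.6] turn [0.0, -0.0, -4.0]
```

```bash
python3 -m inch '[-1,-0.2,-2,0,0,0, -4,-0.9,-3,0,0,-1, -8,-1.8,-3.6,0,0,-2, -13,-2.9,-3.6,0,0,-3, -18,-4.1,-3.6,0,0,-4, -22,-4.9,-3.6,0,0,-4, -25.5,-5.7,-3.6,0,0,-4, -27.5,-6.2,-3.6,0,0,-4, -28.6,-6.4,-3.6,0,0,-4, -28.8,-6.5,-3.6,0,0,-4]'
python3 -c "
from h import *
wrist('pics/w3.png')"
python3 to.py .4675 -.061 .0195 90
```

```text
clock: 7.75
ee_pos: [0.4671, -0.0616, 0.0988]
ee_rot: [180.0, 0.0, 89.9]
ft_force: [0.5, 0.4, -0.5]
opening: 0.0361
finger_force: 40.0
ee [0.4671, -0.0611, 0.0987] [180.0, 0.0, 90.0] F [-0.4, -0.6, -0.6] open 0.036457202729278465 t 7.8 j7 -3
shift cm [0.02, 0.04, 7.92] turn [0.0, 0.0, -0.0]
```

View pics/w3.png

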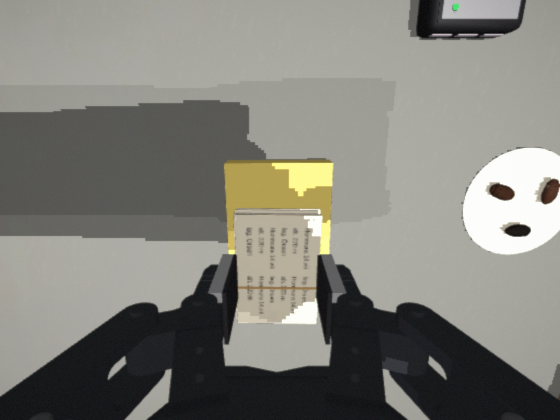

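The cards are held level. The pad's far edge runs (225,161)–(332,161) and the dish disc is at about (515,200). Checking the pad centre.

```bash
python3 - <<'E'
from h import *
import pickle
c=pickle.load(open("pics/w3.pkl","rb"))
a,b=[plane(ray(c,*p),.016) for p in [(225,161),(332,161)]];print(a,b,a-b,"pad c",(a+b)/2-[0,.0375,0])
print("cards far edge",plane(ray(c,278,212),.1055),"dish",plane(ray(c,462,205),.004),plane(ray(c,515,200),.004))
E
```

```text
[ 0.43171342 -0.02200674  0.016     ] [ 0.50510742 -0.02211998  0.016     ] [-0.073394    0.00011324  0.        ] pad c [ 0.46841042 -0.05956336  0.016     ]
cards far edge [ 0.46757594 -0.03097452  0.1055    ] dish [ 0.60652329 -0.05713212  0.004     ] [ 0.64562346 -0.05330573  0.004     ]
```

```bash
python3 -m inch '[0,0.1,1,0,0,0, -0.1,0.1,3,0,0,0, -0.1,0.1,5,0,0,0, -0.1,0.1,6.3,0,0,0, -0.1,0.1,7,0,0,0, -0.1,0.1,7.4,0,0,0, -0.1,0.1,7.7,0,0,0, -0.1,0.1,7.9,0,0,0, -0.1,0.1,7.95,0,0,0, -0.1,0.1,7.95,0,0,0]'
python3 -m inch '[0,0,0,0,0,0, 0,0,0,0,0,0, 0,0,0,0,0,0, 0,0,0,0,0,0, 0,0,-0.3,0,0,0, 0,0,-1,0,0,0, 0,0,-3,0,0,0, 0,0,-6,0,0,0, 0,0,-10,0,0,0, 0,0,-14,0,0,0]' 0.6
python3 to.py .421 -.297 .1 64.3
```

```text
clock: 9.05
ee_pos: [0.4683, -0.0623, 0.0193]
ee_rot: [180.0, 0.0, 90.0]
ft_force: [-0.7, -0.4, 4.7]
opening: 0.0365
finger_force: 40.5
clock: 10.3
ee_pos: [0.4679, -0.062, 0.1606]
ee_rot: [180.0, -0.0, 90.0]
ft_force: [0.2, -0.5, -0.7]
opening: 0.0511
finger_force: 0.0
ee [0.4679, -0.062, 0.1606] [180.0, -0.0, 90.0] F [0.2, -0.5, -0.7] open 0.05108144436690403 t 10.3 j7 0
shift cm [-23.5, -4.69, 6.05] turn [0.0, -0.0, 25.7]
```

```bash
python3 -m inch '[-2,-0.5,0,0,0,3, -6,-1.2,0,0,0,7, -11,-2.2,0,0,0,12, -15,-3,1,0,0,17, -18.5,-3.7,2,0,0,22, -21,-4.2,3,0,0,25.7, -22.6,-4.5,4,0,0,25.7, -23.3,-4.6,5,0,0,25.7, -23.5,-4.6,6,0,0,25.7, -23.5,-4.6,6,0,0,25.7]'
python3 -c "
from h import *
wrist('pics/w4.png')"
python3 to.py .422 -.296 .004 64.3
```

```text
clock: 11.55
ee_pos: [0.4219, -0.296, 0.0979]
ee_rot: [-179.9, -0.0, 64.4]
ft_force: [0.3, -0.0, 0.6]
opening: 0.0514
finger_force: 0.0
ee [0.4222, -0.2962, 0.0986] [-180.0, -0.0, 64.4] F [0.0, -0.6, 0.3] open 0.05085953160704243 t 11.6 j7 -1
shift cm [0.0, -0.02, 9.46] turn [-0.0, -0.0, 0.1]
```

View pics/w4.png

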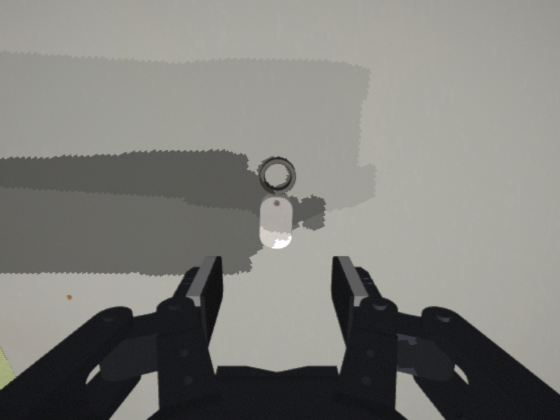

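The loupe is centred between the fingers, with the lens top at (277,156) and the body end at (276,249).

```bash
python3 - <<'E'
from h import *
import pickle
c=pickle.load(open("pics/w4.pkl","rb"))
a=plane(ray(c,277,156),.01);b=plane(ray(c,276,249),.012)
u=(a-b)/np.linalg.norm(a-b);m=(a+b)/2
print(a,b,m,np.linalg.norm(a-b),np.degrees(np.arctan2(u[1],u[0])),"grasp",m-.006*u)
E
python3 -m inch '[0,0,1,0,0,0, 0,0,3,0,0,0, 0,0,5,0,0,0, 0,0,6.5,0,0,0, 0,0,7.7,0,0,0, 0,0,8.5,0,0,0, 0,0,9,0,0,0, 0,0,9.4,0,0,0, 0,0,9.5,0,0,0, 0,0,9.5,0,0,0]'
```

```text
[ 0.44064772 -0.25790241  0.01      ] [ 0.40992901 -0.32022279  0.012     ] [ 0.42528836 -0.2890626   0.011     ] 0.06950876405208045 63.76057925776667 grasp [ 0.42263672 -0.2944421   0.01117264]
clock: 12.85
ee_pos: [0.4221, -0.2973, 0.004]
ee_rot: [180.0, 0.0, 64.3]
ft_force: [-0.1, -0.1, -0.1]
opening: 0.0512
finger_force: 0.0
```

```bash
python3 -m inch '[0,0,0,0,0,0, 0,0,0,0,0,0, 0,0,0,0,0,0, 0,0,0,0,0,0, 0,0,0,0,0,0, 0,0,-0.3,0,0,0, 0,0,-1,0,0,0, 0,0,-3,0,0,0, 0,0,-6,0,0,0, 0,0,-8,0,0,0]' 0 50
python3 to.py .468 -.0685 .09 90
```

```text
clock: 14.1
ee_pos: [0.4222, -0.2973, 0.0854]
ee_rot: [179.9, 0.0, 64.3]
ft_force: [0.4, -0.3, 0.1]
opening: 0.0225
finger_force: 49.1
ee [0.4222, -0.2973, 0.0854] [179.9, 0.0, 64.3] F [0.4, -0.3, 0.1] open 0.022500859110710036 t 14.1 j7 -1
shift cm [22.6, -5.81, -0.47] turn [0.1, 0.0, -25.7]
```

```bash
python3 -m inch '[1,-0.2,0,0,0,-3, 4,-1,-0.5,0,0,-7, 8,-2,-0.5,0,0,-11, 12,-3,-0.5,0,0,-15, 16,-4,-0.5,0,0,-19, 19,-4.9,-0.5,0,0,-22, 21,-5.4,-0.5,0,0,-24, 22.2,-5.7,-0.5,0,0,-25.7, 22.6,-5.8,-0.5,0,0,-25.7, 22.6,-5.8,-0.5,0,0,-25.7]'
python3 -c "
from h import *
wrist('pics/w5.png')"
python3 to.py .468 -.0685 .029 90
```

```text
clock: 15.35
ee_pos: [0.4677, -0.069, 0.0887]
ee_rot: [-180.0, 0.0, 89.9]
ft_force: [-0.2, -0.9, -0.3]
opening: 0.0227
finger_force: 49.1
ee [0.4677, -0.0693, 0.0887] [-180.0, 0.0, 89.9] F [0.2, 0.2, -1.3] open 0.021947728582804346 t 15.4 j7 -3
shift cm [0.08, 0.03, 5.97] turn [-0.0, 0.0, -0.1]
```

View pics/w5.png

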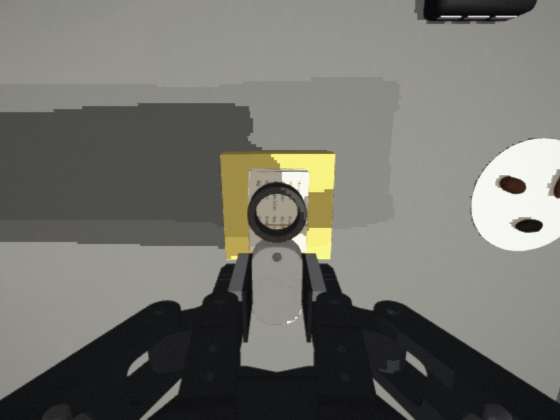

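The cards lie square on the pad: pad edges at u 221–335, cards at 249–309, far edges at v 153 and 169. The loupe is held level, with the lens top at (277,182).

```bash
python3 - <<'E'
from h import *
import pickle
c=pickle.load(open("pics/w5.pkl","rb"))
print("pad c y",plane(ray(c,278,153),.016)-[0,.0375,0],"cards c",plane(ray(c,279,169),.025)-[0,.0275,0],"loupe origin",plane(ray(c,277,182),.096)-[0,.0335,0])
E
```

```text
pad c y [ 0.46862579 -0.06027729  0.016     ] cards c [ 0.46921175 -0.05921886  0.025     ] loupe origin [ 0.46784019 -0.05854741  0.096     ]
```

```bash
python3 -m inch '[0,0,1,0,0,0, 0,0,2.5,0,0,0, 0,0,3.8,0,0,0, 0,0,4.7,0,0,0, 0,0,5.2,0,0,0, 0,0,5.5,0,0,0, 0,0,5.7,0,0,0, 0,0,5.8,0,0,0, 0,0,5.9,0,0,0, 0,0,5.95,0,0,0]'
```

```text
clock: 16.65
ee_pos: [0.468, -0.0685, 0.03]
ee_rot: [180.0, 0.0, 90.0]
ft_force: [-4.9, 0.8, 13.2]
opening: 0.0228
finger_force: 50.7
```

```bash
python3 -m inch '[0,0,-0.05,0,0,0, 0,0,-0.05,0,0,0, 0,0,-0.05,0,0,0, 0,0,-0.05,0,0,0, 0,0,-0.3,0,0,0, 0,0,-1,0,0,0, 0,0,-3,0,0,0, 0,0,-6,0,0,0, 0,0,-10,0,0,0, 0,0,-14,0,0,0]' 0.55
python3 to.py .5595 .3345 .15 90
python3 -c "
from h import *
wrist('pics/w6.png')"
```

```text
clock: 17.9
ee_pos: [0.4677, -0.0682, 0.1711]
ee_rot: [180.0, 0.0, 90.0]
ft_force: [0.2, -0.3, -0.9]
opening: 0.047
finger_force: 0.0
ee [0.4677, -0.0682, 0.1711] [180.0, 0.0, 90.0] F [0.2, -0.3, -0.9] open 0.04703264815204027 t 17.9 j7 1
shift cm [40.27, 9.17, 2.11] turn [0.0, 0.0, -0.0]
```

View pics/w6.png

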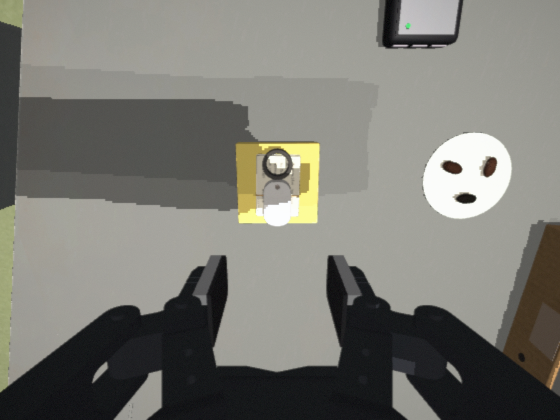

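The loupe lies flat along the cards, with the lens at (278,164) and the body end at (278,222), on the pad (237–320, 142–223). The dish centre is at (467,175).

```bash
python3 - <<'E'
from h import *
import pickle
c=pickle.load(open("pics/w6.pkl","rb"))
print("dish",plane(ray(c,467,175),.006))
E
python3 -m inch '[4,1,0,0,0,0, 9,2,0,0,0,0, 15,3.4,0,0,0,0, 21,4.8,0,0,0,0, 27,6.1,0,0,0,0, 32,7.3,0,0,0,0, 36,8.2,1,0,0,0, 38.5,8.8,2,0,0,0, 40,9.1,2,0,0,0, 40.3,9.2,2,0,0,0]' 0.55
python3 -c "
from h import *
wrist('pics/w7.png')"
python3 to.py .5595 .3345 .018 90
```

```text
dish [ 0.64836434 -0.05401588  0.006     ]
clock: 19.2
ee_pos: [0.5599, 0.3352, 0.1498]
ee_rot: [180.0, -0.0, 90.0]
ft_force: [0.1, -0.5, 0.0]
opening: 0.0468
finger_force: 0.0
ee [0.5602, 0.3348, 0.1499] [180.0, -0.0, 90.0] F [-0.8, 0.5, 0.2] open 0.04696566020201745 t 19.25 j7 -51
shift cm [-0.03, -0.08, 13.19] turn [0.0, -0.0, -0.0]
```

View pics/w7.png

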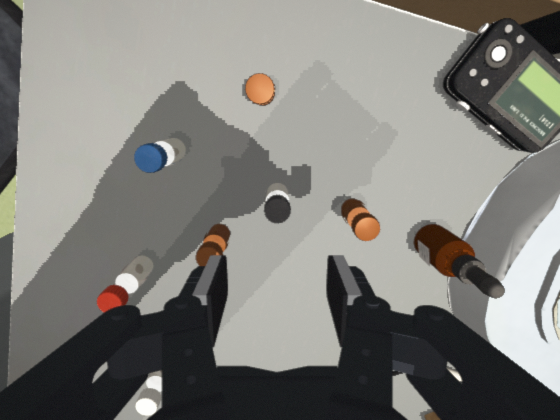

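Wrist view: the black cap is at (278,209), midway between the fingers. Blue is at (151,158), red at (113,298), and the browns are at (213,240), (365,225) and (260,88), clear of the fingers.

```bash
python3 - <<'E'
from h import *
import pickle
c=pickle.load(open("pics/w7.pkl","rb"));e=pickle.load(open("pics/w2.pkl","rb"))
for n,p,q,h in [("black",(278,209),(283,66),.058),("blue",(151,158),(177,13),.064),("red",(113,298),(142,145),.07)]: print(n,plane(ray(c,*p),h).round(4),tri([ray(c,*p),ray(e,*q)]))
for n,p in [("b1",(365,228)),("b3",(210,250))]: print(n,plane(ray(c,*p),.055).round(3))
E
python3 to.py .5605 .3335 .018 90
```

```text
black [0.5609 0.3378 0.058 ] (array([0.56096085, 0.33520256, 0.04920415]), np.float64(3.3484544433754596e-05))
blue [0.4728 0.3765 0.064 ] (array([0.47053022, 0.37571166, 0.0582199 ]), np.float64(4.485033003811384e-05))
red [0.4341 0.27   0.07  ] (array([0.42967713, 0.26547162, 0.06269157]), np.float64(0.0002546842618201114))
b1 [0.628 0.322 0.055]
b3 [0.508 0.303 0.055]
ee [0.5602, 0.3348, 0.1499] [180.0, -0.0, 90.0] F [-0.8, 0.5, 0.2] open 0.04696566020201745 t 19.25 j7 -51
shift cm [-0.13, 0.02, 13.19] turn [0.0, -0.0, -0.0]
```

```bash
python3 -m inch '[0.1,0.05,2,0,0,0, 0.1,0.05,5,0,0,0, 0.1,0.05,8,0,0,0, 0.1,0.05,10.5,0,0,0, 0.1,0.05,12,0,0,0, 0.1,0.05,12.8,0,0,0, 0.1,0.05,13.2,0,0,0, 0.1,0.05,13.2,0,0,0, 0.1,0.05,13.2,0,0,0, 0.1,0.05,13.2,0,0,0]' 0.5
python3 -m inch '[0,0,0,0,0,0, 0,0,0,0,0,0, 0,0,0,0,0,0, 0,0,0,0,0,0, 0,0,0,0,0,0, 0,0,-0.5,0,0,0, 0,0,-2,0,0,0, 0,0,-5,0,0,0, 0,0,-9,0,0,0, 0,0,-13,0,0,0]' 0 45
python3 to.py .558 -.058 .15 90
```

```text
clock: 20.5
ee_pos: [0.5608, 0.3358, 0.0178]
ee_rot: [180.0, -0.0, 90.0]
ft_force: [-0.9, -0.7, -0.4]
opening: 0.0428
finger_force: 0.0
clock: 21.75
ee_pos: [0.5603, 0.3356, 0.1494]
ee_rot: [180.0, -0.0, 90.0]
ft_force: [1.6, -0.4, -0.5]
opening: 0.0235
finger_force: 44.1
ee [0.5603, 0.3356, 0.1494] [180.0, -0.0, 90.0] F [1.6, -0.4, -0.5] open 0.02351794561745843 t 21.75 j7 -51
shift cm [-39.36, -0.22, -0.07] turn [0.0, -0.0, -0.0]
```

```bash
python3 -m inch '[-2,0,0,0,0,0, -6,0,0,0,0,0, -11,0,0,0,0,0, -17,-0.1,0,0,0,0, -23,-0.1,0,0,0,0, -29,-0.2,0,0,0,0, -34,-0.2,0,0,0,0, -37.5,-0.2,0,0,0,0, -39,-0.2,0,0,0,0, -39.4,-0.2,0,0,0,0]'
python3 -m inch '[0,0,1,0,0,0, 0,0,4,0,0,0, 0,0,7,0,0,0, 0,0,9.5,0,0,0, 0,0,11,0,0,0, 0,0,12,0,0,0, 0,0,12.6,0,0,0, 0,0,12.9,0,0,0, 0,0,13.05,0,0,0, 0,0,13.1,0,0,0]'
python3 to.py .558 -.058 .018 90
```

```text
clock: 23.0
ee_pos: [0.5584, -0.0582, 0.1477]
ee_rot: [180.0, -0.0, 90.0]
ft_force: [0.5, 0.2, -1.5]
opening: 0.0232
finger_force: 44.1
clock: 24.25
ee_pos: [0.5587, -0.0584, 0.0176]
ee_rot: [180.0, 0.0, 90.0]
ft_force: [-6.0, 0.5, 14.9]
opening: 0.0237
finger_force: 45.2
ee [0.5587, -0.0584, 0.0176] [180.0, 0.0, 90.0] F [-6.0, 0.5, 14.9] open 0.023704177848546486 t 24.25 j7 -15
shift cm [0.04, -0.07, -0.04] turn [0.0, 0.0, -0.0]
```

```bash
python3 -m inch '[0,0,0,0,0,0, 0,0,0,0,0,0, 0,0,0,0,0,0, 0,0,-0.2,0,0,0, 0,0,-1,0,0,0, 0,0,-3,0,0,0, 0,0,-6,0,0,0, 0,0,-9.5,0,0,0, 0,0,-13,0,0,0, 0,0,-15,0,0,0]' 0.5
python3 to.py .431 .266 .165 90
```

```text
clock: 25.5
ee_pos: [0.5591, -0.0583, 0.1694]
ee_rot: [179.8, 0.0, 90.0]
ft_force: [0.2, 0.2, 1.0]
opening: 0.0427
finger_force: 0.0
ee [0.5591, -0.0583, 0.1694] [179.8, 0.0, 90.0] F [0.2, 0.2, 1.0] open 0.04269873863255565 t 25.5 j7 -8
shift cm [32.42, -12.82, 0.37] turn [0.2, 0.0, -0.0]
```

```bash
python3 -m inch '[2,-0.8,0,0,0,0, 6,-2.4,0,0,0,0, 11,-4.4,0,0,0,0, 16,-6.3,0,0,0,0, 21,-8.3,0,0,0,0, 25.5,-10,0,0,0,0, 29,-11.5,0,0,0,0, 31.5,-12.4,0.4,0,0,0, 32.4,-12.8,0.4,0,0,0, 32.4,-12.8,0.4,0,0,0]' 0.55
python3 -c "
from h import *
wrist('pics/w8.png')"
python3 to.py .431 .266 .027 90
```

```text
clock: 26.75
ee_pos: [0.4297, 0.2658, 0.1619]
ee_rot: [-179.9, 0.0, 90.1]
ft_force: [1.0, -0.3, 0.2]
opening: 0.047
finger_force: 0.0
ee [0.4303, 0.2649, 0.1619] [-180.0, 0.0, 90.0] F [0.2, 0.1, 0.8] open 0.04685708064120975 t 26.8 j7 -45
shift cm [0.11, 0.08, 13.49] turn [-0.0, 0.0, -0.0]
```

View pics/w8.png

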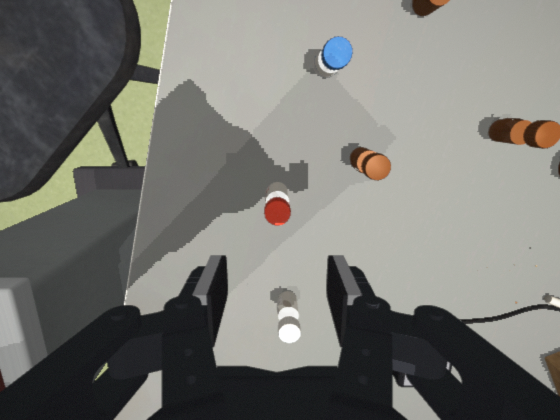

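The red cap is at (278,211), centred between the fingers, and the blue cap is at (338,52). Descending on red.

```bash
python3 - <<'E'
from h import *
import pickle
c=pickle.load(open("pics/w8.pkl","rb"));print(plane(ray(c,278,211),.07),plane(ray(c,338,52),.064))
E
python3 -m inch '[0.1,0.1,2,0,0,0, 0.1,0.1,5,0,0,0, 0.1,0.1,8,0,0,0, 0.1,0.1,10.5,0,0,0, 0.1,0.1,12.3,0,0,0, 0.1,0.1,13.1,0,0,0, 0.1,0.1,13.5,0,0,0, 0.1,0.1,13.5,0,0,0, 0.1,0.1,13.5,0,0,0, 0.1,0.1,13.5,0,0,0]' 0.5
python3 -m inch '[0,0,0,0,0,0, 0,0,0,0,0,0, 0,0,0,0,0,0, 0,0,0,0,0,0, 0,0,0,0,0,0, 0,0,-0.5,0,0,0, 0,0,-2,0,0,0, 0,0,-5,0,0,0, 0,0,-9,0,0,0, 0,0,-12.5,0,0,0]' 0 45
python3 to.py .6485 .021 .15 90
```

```text
[0.43051852 0.26667647 0.07      ] [0.47036414 0.37590558 0.064     ]
clock: 28.05
ee_pos: [0.4318, 0.2667, 0.0278]
ee_rot: [180.0, -0.0, 90.0]
ft_force: [0.0, -0.0, -0.3]
opening: 0.043
finger_force: 0.0
clock: 29.3
ee_pos: [0.4314, 0.267, 0.1546]
ee_rot: [180.0, -0.0, 90.0]
ft_force: [1.6, -0.3, -0.4]
opening: 0.0215
finger_force: 44.8
ee [0.4314, 0.267, 0.1546] [180.0, -0.0, 90.0] F [1.6, -0.3, -0.4] open 0.021482358718588324 t 29.3 j7 -46
shift cm [-24.6, 21.71, 0.46] turn [0.0, -0.0, 0.0]
```

```bash
python3 -m inch '[-2,1.8,0,0,0,0, -5,4.4,0,0,0,0, -8.5,7.5,0,0,0,0, -12,10.6,0,0,0,0, -15.5,13.7,0,0,0,0, -18.7,16.5,0,0,0,0, -21.3,18.8,0,0,0,0, -23.3,20.6,0,0,0,0, -24.6,21.7,0,0,0,0, -24.6,21.7,0,0,0,0]'
python3 -m inch '[0,0,1,0,0,0, 0,0,4,0,0,0, 0,0,7,0,0,0, 0,0,9.5,0,0,0, 0,0,11,0,0,0, 0,0,11.8,0,0,0, 0,0,12.2,0,0,0, 0,0,12.5,0,0,0, 0,0,12.7,0,0,0, 0,0,12.7,0,0,0]'
python3 to.py .6485 .021 .027 90
```

```text
clock: 30.55
ee_pos: [0.6486, 0.0198, 0.1526]
ee_rot: [180.0, -0.0, 89.9]
ft_force: [-0.8, 0.1, -0.0]
opening: 0.0218
finger_force: 44.8
clock: 31.8
ee_pos: [0.6489, 0.0207, 0.0277]
ee_rot: [179.9, 0.0, 90.0]
ft_force: [-6.4, -1.4, 15.0]
opening: 0.0216
finger_force: 46.7
ee [0.6489, 0.0207, 0.0277] [179.9, 0.0, 90.0] F [-6.4, -1.4, 15.0] open 0.02162861157396976 t 31.8 j7 -25
shift cm [0.03, -0.04, 0.07] turn [0.1, 0.0, -0.0]
```

Down with 15 N, so it is touching. Releasing red and going to blue at (.4705,.376).

```bash
python3 -m inch '[0,0,0,0,0,0, 0,0,0,0,0,0, 0,0,0,0,0,0, 0,0,-0.2,0,0,0, 0,0,-1,0,0,0, 0,0,-3,0,0,0, 0,0,-6,0,0,0, 0,0,-9.5,0,0,0, 0,0,-12.5,0,0,0, 0,0,-14,0,0,0]' 0.5
python3 to.py .4705 .376 .16 90
```

```text
clock: 33.05
ee_pos: [0.6492, 0.0209, 0.1685]
ee_rot: [179.8, 0.0, 90.0]
ft_force: [-0.6, -1.5, -0.5]
opening: 0.0432
finger_force: 0.0
ee [0.6492, 0.0209, 0.1685] [179.8, 0.0, 90.0] F [-0.6, -1.5, -0.5] open 0.04317280240629172 t 33.05 j7 -21
shift cm [35.5, -17.88, 0.79] turn [0.2, 0.0, -0.0]
```

```bash
python3 -m inch '[2,-1,0,0,0,0, 6,-3,0,0,0,0, 11,-5.5,0,0,0,0, 16,-8,0,0,0,0, 21,-10.6,0,0,0,0, 26,-13.1,0,0,0,0, 30.5,-15.4,0,0,0,0, 33.5,-16.9,0,0,0,0, 35.2,-17.8,0.5,0,0,0, 35.5,-17.9,0.8,0,0,0]' 0.55
python3 -c "
from h import *
wrist('pics/w9.png')"
python3 to.py .4705 .376 .0235 90
```

```text
clock: 34.3
ee_pos: [0.4668, 0.3773, 0.1563]
ee_rot: [-179.9, 0.0, 90.2]
ft_force: [0.4, -0.1, 0.6]
opening: 0.0471
finger_force: 0.0
ee [0.4677, 0.3763, 0.156] [-179.9, 0.0, 90.1] F [-0.0, -0.1, 0.2] open 0.047330491034222134 t 34.35 j7 -59
shift cm [-0.02, 0.31, 13.25] turn [-0.1, 0.0, 0.1]
```

View pics/w9.png

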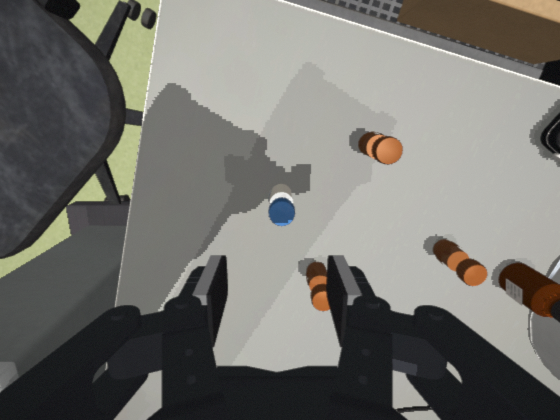

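The blue cap is at (282,209), about 2–3 mm right of centre, and the nearest brown at (320,290) is clear. Descending with a 0.25 cm y shift.

```bash
python3 -m inch '[0,0.2,2,0,0,0, 0,0.25,5,0,0,0, 0,0.25,8,0,0,0, 0,0.25,10.5,0,0,0, 0,0.25,12,0,0,0, 0,0.25,12.8,0,0,0, 0,0.25,13.2,0,0,0, 0,0.25,13.2,0,0,0, 0,0.25,13.2,0,0,0, 0,0.25,13.2,0,0,0]' 0.5
python3 -m inch '[0,0,0,0,0,0, 0,0,0,0,0,0, 0,0,0,0,0,0, 0,0,0,0,0,0, 0,0,0,0,0,0, 0,0,-0.5,0,0,0, 0,0,-2,0,0,0, 0,0,-5,0,0,0, 0,0,-9,0,0,0, 0,0,-13,0,0,0]' 0 45
python3 to.py .6485 -.133 .17 90
```

```text
clock: 35.6
ee_pos: [0.4723, 0.3758, 0.0259]
ee_rot: [180.0, -0.0, 90.0]
ft_force: [-0.1, -0.4, 0.2]
opening: 0.0426
finger_force: 0.0
clock: 36.85
ee_pos: [0.4717, 0.3757, 0.1574]
ee_rot: [-180.0, -0.0, 90.0]
ft_force: [0.6, -0.2, -0.0]
opening: 0.0214
finger_force: 44.0
ee [0.4717, 0.3757, 0.1574] [-180.0, -0.0, 90.0] F [0.6, -0.2, -0.0] open 0.02142676710710482 t 36.85 j7 -59
shift cm [-50.87, 17.68, -1.28] turn [-0.0, -0.0, -0.0]
```

```bash
python3 -m inch '[-2,0.7,-0.5,0,0,0, -7,2.4,-1.3,0,0,0, -12.5,4.4,-1.3,0,0,0, -18.5,6.4,-1.3,0,0,0, -24.5,8.5,-1.3,0,0,0, -30.5,10.6,-1.3,0,0,0, -36.5,12.7,-1.3,0,0,0, -42.5,14.8,-1.3,0,0,0, -47,16.3,-1.3,0,0,0, -50,17.4,-1.3,0,0,0]'
python3 to.py .6485 -.133 .027 90
```

```text
clock: 38.1
ee_pos: [0.646, -0.1281, 0.1689]
ee_rot: [180.0, 0.0, 89.8]
ft_force: [-0.5, 0.2, -1.0]
opening: 0.0217
finger_force: 44.0
ee [0.646, -0.1281, 0.1689] [180.0, 0.0, 89.8] F [-0.5, 0.2, -1.0] open 0.021696152925023485 t 38.1 j7 -7
shift cm [-0.48, 0.25, 14.19] turn [0.0, 0.0, -0.2]
```

```bash
python3 -m inch '[-0.5,0.2,1,0,0,0, -0.9,0.3,4,0,0,0, -0.9,0.3,8,0,0,0, -0.9,0.3,11,0,0,0, -0.9,0.3,12.7,0,0,0, -0.9,0.3,13.6,0,0,0, -0.9,0.3,14,0,0,0, -0.9,0.3,14.2,0,0,0, -0.9,0.3,14.4,0,0,0, -0.9,0.3,14.4,0,0,0]'
python3 to.py .6485 -.133 .027 90
```

```text
clock: 39.35
ee_pos: [0.6493, -0.1335, 0.0256]
ee_rot: [179.9, 0.0, 90.0]
ft_force: [-2.0, -0.1, 5.6]
opening: 0.0217
finger_force: 44.5
ee [0.6493, -0.1335, 0.0256] [179.9, 0.0, 90.0] F [-2.0, -0.1, 5.6] open 0.021681074030150706 t 39.35 j7 -10
shift cm [0.05, -0.08, -0.14] turn [0.1, 0.0, -0.0]
```

```bash
python3 -m inch '[0,0,0,0,0,0, 0,0,0,0,0,0, 0,0,0,0,0,0, 0,0,-0.2,0,0,0, 0,0,-1,0,0,0, 0,0,-3,0,0,0, 0,0,-6,0,0,0, 0,0,-9.5,0,0,0, 0,0,-12.5,0,0,0, 0,0,-14,0,0,0]' 0.5
python3 -m inch '[0,-1,0,0,0,0, -2,-3,0,0,0,0, -6,-6,0,0,0,0, -10,-9,0,0,0,0, -13,-12,0,0,0,0, -16,-15,0,0,0,0, -18,-17,0,0,0,0, -19,-18,0,0,0,0, -20,-19,0,0,0,0, -20,-19,0,0,0,0]'
python3 - <<'E'
from h import *
a=camera("top")["img"][160:310,130:380,::-1];b=camera("scene")["img"][120:270,220:390,::-1]
a=cv2.resize(a,(450,270),interpolation=3);b=cv2.resize(b,(340,300),interpolation=3)
o=np.zeros((300,790,3),np.uint8);o[:270,:450]=a;o[:,450:]=b;cv2.imwrite("pics/end.png",o)
E
```

```text
clock: 40.6
ee_pos: [0.6497, -0.1333, 0.1676]
ee_rot: [179.8, 0.0, 90.0]
ft_force: [0.2, 0.0, 0.1]
opening: 0.0427
finger_force: 0.0
clock: 41.85
ee_pos: [0.4582, -0.3336, 0.164]
ee_rot: [-180.0, -0.0, 89.9]
ft_force: [-0.1, -0.3, 0.2]
opening: 0.0428
finger_force: 0.0
```

View pics/end.png

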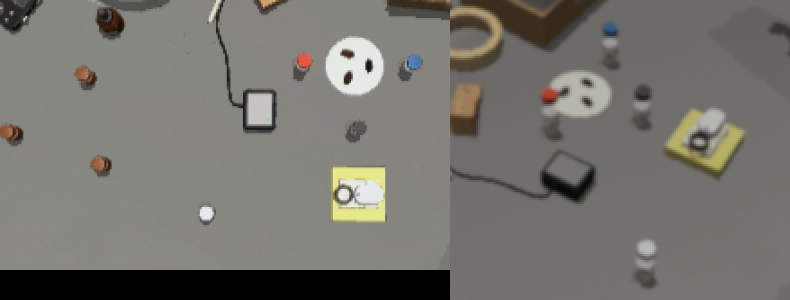

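Final view, left half: red (304,61), the dish (355,65), blue (414,62) and black (356,130) are in line with the targets. Cards and loupe are on the pad at (358,194), and white and the dropper are unmoved. The vials stand upright in both views.

```bash
python3 -c "
from bench import sign_off
print(sign_off())"
```

```text
the job is handed in; nothing more can be done
None
```

The desk is set out as asked and handed in at about 42 s on the robot's clock; the last pictures showed everything in place, but the hand-in returned no verdict.

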